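# Load a vial into its carrier and push it round the track corner into the reading bay

### The job

Take the white-capped vial that stands at the front left of the bench and stand it upright in the socket of the blue carrier, then push the carrier along its guide rails, round the corner and past the spring plunger into the reading bay until it snaps in against the sprung stop, so that it stays there when you let go. Keep the pushing gentle (no more than about 15 N): do not wedge the carrier against the rails or ram the stop. Leave the other vial beside it, and the beaker and amber bottle to the right of the track, where they are.

Things in the scene. Friction and masses are not known exactly. Their poses are not given: they have to be found in the camera images.
- track: Sample track: white plate 300 x 270 x 6 mm, fixed on the bench, with a lane between two lipped rails (grey walls, black lips). Origin: centre of its underside; x along the 300 mm side, y left, z up. As drawn, the lane's centre line runs from the closed loading end (x -130 mm) along +x at y +80 to x -20, bends right by 90 degrees, then runs along -y at x +60. Lane 48 mm wide, rail tops at z 18.5.
- bend (a point): Fixed point of the track frame (-20, 0, 6 mm): drawn centre of the bend, whose centre line has a radius of 80 mm. Axes as the track's. The rails are clamped through slotted feet: they and the bay stand as a whole anywhere up to 8 mm off the drawn place along the track's x (so the bend comes early or late and the last straight lies to one side); this is not measured. Along y they are true.
- bay_drawn (a point): Fixed point of the track frame (60, -55, 6 mm): drawn place of the carrier's axis when home in the bay. The bay is really set anywhere up to 20 mm either way along y (and in x with the rails); not measured. Its spring plunger stands 4 mm into the lane from the far wall, 10.5 mm before home, at flange height; passing it takes 3 to 7 N. Bracket and white reader head at the bay reach z 55 mm.
- carrier: Blue round plastic carrier, about 70 g, standing in the straight loading lane 35 to 70 mm before the bend. Origin: centre of its underside, 6 mm above the bench; z up. Flange 46 mm diameter, 8 mm thick, captive under the rails' lips, 1 mm play each side; above it a round body of 35 mm diameter up to 32 mm over the origin (push there, above the rail tops).
- socket (a point): Mouth of the socket in the carrier's top, on its axis, 32 mm over the carrier's origin. Round hole of 30 mm diameter, 18 mm deep, open above; wall 2.5 mm. Axes as the carrier's.
- sample_mid (a point): The sample vial: clear glass with a white ribbed cap and violet contents, 27 mm diameter, 57 mm tall, about 20 g, standing on the bench. The point is its centre, half-way up (28.5 mm); z up along its axis. Cap diameter 23 mm from 39 to 57 mm. Its lowest 18 mm go into the socket; fully in, this point is 10.5 mm above point socket. Grip it above that part.
- other_vial_mid (a point): Another vial of the same size with a black cap and tan contents; its centre. It and the sample vial swap places. Bystander. Beyond the two, from x 0.62 m on at y 0.08 to 0.35 m, the bench has an open well whose lid stands upright along its right edge: carry the vial past in front of it or high above.
- beaker_mid (a point): Clear beaker, 56 mm diameter, 70 mm tall; its centre. Bystander.
- amber_bottle_mid (a point): Amber bottle with a black cap, 52 mm diameter, 98 mm tall; its centre. Bystander.
- stop_pin (a joint): How far (m) the carrier has pushed in the bay's sprung stop (round black rubber pad on a pin at the lane's end): 0 when free; about 0.008 when the carrier is home with the plunger snapped in behind it; hard end at 0.012 (force then climbs steeply). Spring 0.15 N/mm.
There are look-alikes about, which are no part of the job. There is more than one size of the carrier; the job needs the smaller.

How it is judged (in metres and radians):
On the way, in this order (a step that is already met when the one before it is completed fails the run):
1. the white-capped vial stands in the carrier's socket (horizontal distance between sample_mid and socket below 0.005 m and z of sample_mid in the frame of socket between 0.006 and 0.0145 m and angle between sample_mid's own z axis and vertical below 0.15 rad), for 0.2 s.
2. the carrier is pushed home past the plunger, pressing the stop in (all of step 1 and value of joint stop_pin above 0.0055 m), for 0.2 s.
At the end, for the whole second after the job is handed in: The carrier rests by itself in the reading bay, held by the plunger with the stop pushed in 5.5 to 11.5 mm, and the white-capped vial stands in its socket, fully in to within 4 mm and upright to within 0.15 rad (all of step 2 and value of joint stop_pin below 0.0115 m and linear speed of carrier below 0.01 m/s and y of carrier in the frame of track below -0.025 m); the robot touches nothing.
It fails at once if the carrier is wedged or rammed: all its contact forces on rails, plate, plunger and stop together exceed 40 N (a straight push of about 15 to 18 N on the stop) (contact force between carrier and track above 40 N).
It fails at once if the other vial is moved more than 20 mm or tipped (distance of other_vial_mid from where it was at the start of the episode above 0.02 m or angle between other_vial_mid's own z axis and vertical above 0.3 rad).
It fails at once if the beaker is moved more than 20 mm or tipped (distance of beaker_mid from where it was at the start of the episode above 0.02 m or angle between beaker_mid's own z axis and vertical above 0.3 rad).
It fails at once if the amber bottle is moved more than 20 mm or tipped (distance of amber_bottle_mid from where it was at the start of the episode above 0.02 m or angle between amber_bottle_mid's own z axis and vertical above 0.3 rad).
It also fails if it takes over 72 s, if anything falls off the work surface, if the arm or the gripper's body presses on something with over 40 N, if the wrist force passes 120 N, or if a joint passes its speed limit or range.

### The arm

A 6-joint arm with a two-finger parallel gripper is mounted at the origin on a cart in front of the work surface, level with it; the furniture and walls round the work are solid. World frame = base frame: x ahead of the robot, y to its left, z up, the work surface at z = 0. Lengths are in mm, angles in rad, forces in N, time in s.
With the tool pointing down it reaches from about 400 to 925 mm from the base axis. Payload 12.5 kg.
Tool frame: the origin (TCP) lies at the centre of the arm's flange, where the gripper is bolted on; the fingertips stand 190 mm ahead of it and the grasp point (between the pads) lies 171 mm ahead of it; z points along the fingers, y is the line along which they close (so a half turn about z gives the same grasp; the last joint's range is limited). The gripper opens to 95 mm and grips with 3 to 60 N. Pads are 20 mm wide; open, the fingers measure 119 mm over their backs; the gripper's body (75 mm by 180 mm) begins 59 mm behind the grasp point.
Start: joints at [-1.443, 0.491, 1.559, -0, 1.092, -0.106], TCP at [144.817, -607.991, 404.761] pointing down, gripper open.
Joint ranges: [-3.1, 3.1], [-0.84, 2.19], [0.05, 2.79], [-1.13, 4.28], [0.06, 2.93], [-2.69, 2.69]. Speed limits (rad/s): [2.22, 2.22, 2.79, 3.14, 3.14, 3.14].

### API

Orientations are given as [roll, pitch, yaw] about the fixed x, y, z axes, in that order (R = Rz(yaw) Ry(pitch) Rx(roll)).
In Python, from cell import env, read_camera, search_frame, cut_out gives the robot as it stands. The module is installed in compiled form; this text tells all that it offers.
- The arm moves only by the tool move_arm, never from a script. Its argument "commands" is a list of rows, each a list of 3 entries, a list of its own where there are three numbers: the shift along the world's x, y, z normalised to -1 to 1, where 1 is 0.03 m, then the turn about the world's z normalised to -1 to 1, where 1 is 0.08 rad, then the opening, from -1 (shut) to 1 (fully open), so that 0 is half open. A call has 1 to 20 rows; each row shifts and turns the commanded pose from where the row before left it; what a row does not reach is not made up. A row lasts 1/12 s, in which the tool goes at most 41.7 mm and 7.16 degrees, less where a joint would pass 70% of its speed; a pose out of reach is approached as far as the arm can. A call with a number of a shift or a turn outside -1 to 1 is refused whole. A call with a gripper value outside its range is refused whole. The fingers move at their own pace and stop on an object; the grip force is fixed at half the most. Time passes only in rows, so rows that do not move let the fingers close. It gives the time, the measured TCP pose, the force, the opening and the grip force at its end, in the units of the state.
- env.state(): the state, without advancing time (a new reading comes with each control period).
- read_camera(name): name is "side" or "top" or "wrist"; returns a dict with "image" (384x512x3 uint8, red, green, blue), "fx", "fy", "cx", "cy" (pixels), "D" ([k1, k2, p1, p2, k3] as OpenCV has them; the pictures are not rectified), "rvec" (rotation vector, rad) and "tvec" (3), from world to camera coordinates, as OpenCV has them. Camera axes: x right, y down, z forward; pixel columns grow to the right and rows downward; lengths in mm; the calibration is good to about 2 mm. A picture is of the moment at which its call begins. There is no depth.
- env.job_done(): hands the job in; it is judged then, once.
Trained networks look in a picture, given as the dict that the camera call returned (one of the last four; its "shot" number tells which), for a name from the list of things; names that differ only in an ending like _2 or _b are one class to them, and where a whole thing is asked for, a point or a joint stands for the part that bears it (a point fixed in the world has none). Each returns a list of dicts, best first, with "confidence" (0 to 1); they miss things now and then, are a little off and sometimes report something else, mostly with a low value. They report only what shows in the picture. A call takes as long as a camera call. They do not tell look-alikes from the thing itself.
- search_frame(thing, picture): "at" ([column, row] in pixels, amid what is visible of it).
- cut_out(thing, picture): "region" (384x512 bool, what is visible of it) and "at" ([column, row] in pixels, amid what is visible of it).
The state is a dict: "t": time; "joints": joint angles; "qvel": joint speeds; "tau": joint torques, N m; "eef_pos": TCP position; "tcp_rot": TCP orientation; "ft_force": force on the tool from outside, world axes, zero at the start; "moment": the same for the moment, N m; "opening": opening from 0.0 (shut) to 1.0 (fully open); "grip_force": force on a finger pad.
Only numpy, scipy, OpenCV 4.12 (cv2) and the standard library are available. Lean on these libraries where they do the work, as an engineer would, in place of code of your own. Each camera call takes 0.05 s, during which the arm holds its last target. There are 200 camera calls.

## Working session

There is one attempt and no reset: what is moved stays moved. The work goes in short steps, Python scripts to look and compute and a tool call to move; the robot and the scene stay as the last step left them, time stands still between calls to the robot, and variables do not carry over. Pictures are saved under pics/ and viewed, at most 10 in all, crops included, and the job is handed in when it is done.

Besides the shell and the picture viewer there is one more tool, called after "Request:" by a JSON object that holds its "name" and its "arguments". move_arm: Moves the arm, as the interface text tells. Its arguments: {"type":"object","properties":{"commands":{"type":"array","items":{"type":"array"}}},"required":["commands"]}

```bash
mkdir -p pics
cat > h.py <<'E'
import numpy as np, cv2
from cell import env, read_camera, search_frame, cut_out
def K(p): return np.array([[p['fx'],0,p['cx']],[0,p['fy'],p['cy']],[0,0,1.]])
def ray(p,uv):
    n=cv2.undistortPoints(np.array([[uv]],float),K(p),np.array(p['D'],float))[0,0]
    R=cv2.Rodrigues(np.array(p['rvec'],float))[0]; t=np.array(p['tvec'],float).ravel()
    return -R.T@t, R.T@np.array([n[0],n[1],1.])
def onz(p,uv,z):
    c,d=ray(p,uv); return c+d*(z-c[2])/d[2]
def proj(p,P):
    return cv2.projectPoints(np.array(P,float).reshape(-1,3),np.array(p['rvec'],float),np.array(p['tvec'],float),K(p),np.array(p['D'],float))[0][:,0]
def tri(ps,uvs):
    A=np.zeros((3,3));b=np.zeros(3)
    for p,uv in zip(ps,uvs):
        c,d=ray(p,uv);d/=np.linalg.norm(d);M=np.eye(3)-np.outer(d,d);A+=M;b+=M@c
    return np.linalg.solve(A,b)
def save(im,n): cv2.imwrite('pics/'+n,cv2.cvtColor(im,cv2.COLOR_RGB2BGR))
E
python3 - <<'E'
from h import *
np.set_printoptions(precision=1,suppress=True)
T=read_camera('top');S=read_camera('side')
save(np.hstack([T['image'],S['image']])[:, :],'a_full.png')
im=cv2.resize(np.vstack([T['image'],S['image']]),None,fx=.78,fy=.78,interpolation=cv2.INTER_AREA); save(im,'a.png'); print(im.shape)
save(cv2.resize(T['image'],(800,600),interpolation=cv2.INTER_CUBIC),'top.png')
save(cv2.resize(S['image'],(800,600),interpolation=cv2.INTER_CUBIC),'side.png')
for n in ['track','carrier','socket','sample_mid','other_vial_mid','beaker_mid','amber_bottle_mid','stop_pin']:
    for nm,p in (('top',T),('side',S)):
        for d in search_frame(n,p)[:4]: print(n,nm,np.array(d['at']),round(d['confidence'],2))
E
```

```text
(599, 399, 3)
track top [279.9 181.5] 0.87
track top [399.3 236.7] 0.4
track side [239.6 193.1] 0.79
carrier top [205.9 252.5] 0.56
carrier top [254.2 204.3] 0.46
carrier side [291.3 250.3] 0.88
carrier side [255.8 206.5] 0.69
carrier side [242.1 192.9] 0.23
socket top [201.5 252.8] 0.55
socket top [249.3 206.8] 0.51
socket side [254.2 207.3] 0.75
socket side [292.8 256. ] 0.66
socket side [317.  141.9] 0.5
socket side [244.2 192.5] 0.31
sample_mid top [133.5 233.1] 0.53
sample_mid side [249.7 306.8] 0.72
other_vial_mid top [164.  227.6] 0.52
other_vial_mid side [254.4 278.7] 0.66
beaker_mid top [400.2 235.8] 0.72
beaker_mid side [315.7 140.4] 0.71
amber_bottle_mid top [392.7 191.2] 0.74
amber_bottle_mid side [255.9 277.5] 0.72
amber_bottle_mid side [278.4 133.7] 0.69
```

View pics/top.png

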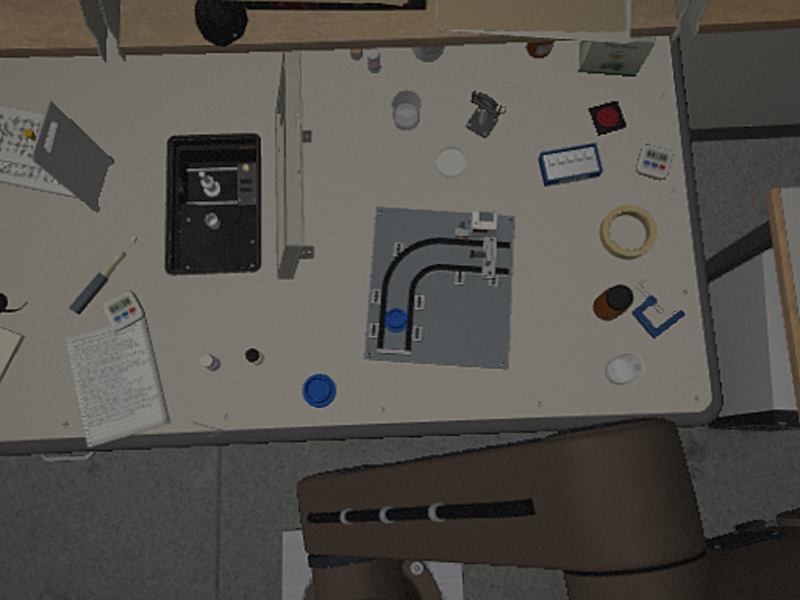

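View pics/side.png

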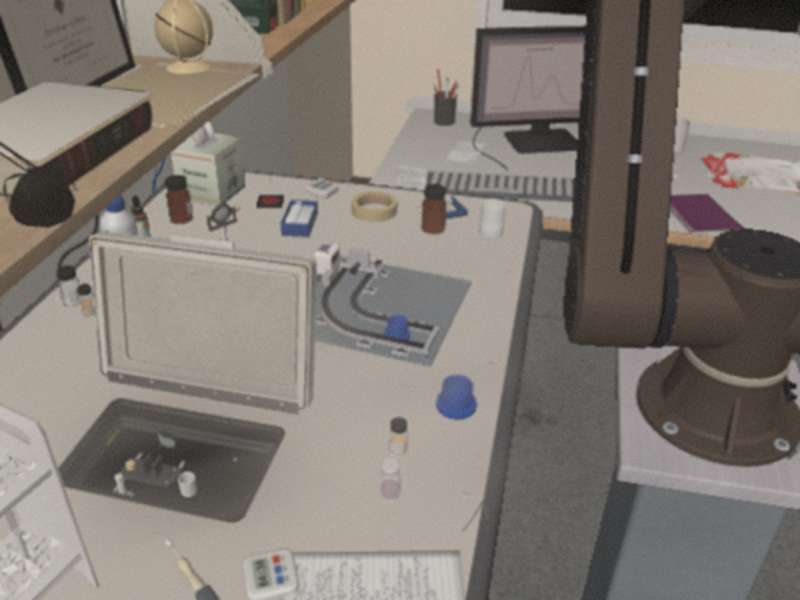

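Top view (in 800-px coordinates):
- **White-capped vial candidates:** the vial at (208,362); the black-capped vial at (253,356), which is the bystander; and white pegs in the well at (210,185) and (212,220). I choose (208,362).
- **Carrier candidates:** the small blue one in the lane at (397,320), and the large blue one on the bench at (319,390). I choose the one in the lane.

The side view agrees: white cap and violet contents at (390,478), and the carrier at (398,327).

Run:
```python
from h import *
np.set_printoptions(precision=1,suppress=True)
T=read_camera('top');S=read_camera('side')
def both(n,a,b): print(n,tri([T,S],[a,b]))
s=512/800
both('vial',[133.5,233.1],[249.7,306.8]); both('other',[164,227.6],[254.4,278.7])
both('carrier',[254.2,204.3],[255.8,206.5]); both('beaker',[400.2,235.8],[315.7,140.4]); both('amber',[392.7,191.2],[278.4,133.7])
print('big', onz(T,[205.9,252.5],20), 'lid',onz(T,[290*s,278*s],0))
r=[d for d in cut_out('track',T)][0]['region']; print(r.sum())
# plate corners in top
for c in [(376,208),(514,215),(508,367),(366,360)]: print(c,onz(T,[c[0]*s,c[1]*s],6)[:2])
print(T['fx'],-cv2.Rodrigues(np.array(T['rvec']))[0].T@np.array(T['tvec']).ravel())
W=read_camera('wrist'); R=cv2.Rodrigues(np.array(W['rvec']))[0]; c=-R.T@np.array(W['tvec']).ravel()
print('wrist cam',c,R,W['fx'],env.state()['eef_pos'],env.state()['tcp_rot'],env.state()['t'])
im=T['image']; 
a=cv2.resize(im[205:255,110:190],(800,500),interpolation=cv2.INTER_CUBIC); save(a,'crop.png')
```

```text
vial [449.9 286.5  28.1]
other [460.9 200.3  24.6]
carrier [516.9 -62.2  28.2]
beaker [ 407.4 -475.3   27.8]
amber [ 532.7 -462.2   43.9]
big [384.6  81.5  20. ] lid [611.7 140.5   0. ]
8633
(376, 208) [743.9 -29.3]
(514, 215) [ 718.6 -297.1]
(508, 367) [ 423.  -265.3]
(366, 360) [446.6  -0.8]
477.4654825908803 [ 266.2  -64.2 1396. ]
wrist cam [ 211.7 -592.5  384.6] [[ 0.2 -1.  -0. ]
 [-0.9 -0.2  0.2]
 [-0.2 -0.1 -1. ]] 291.41988569881545 [ 144.8 -608.   404.8] [3.1 0.  0.2] 1.1
```

View pics/crop.png

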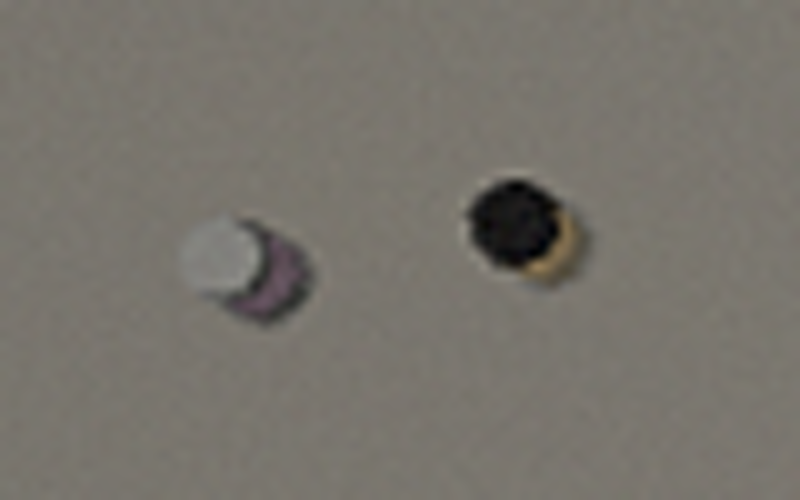

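The crop confirms it: the white cap at (222,257) has violet contents, and the black cap at (515,225) is the bystander. Now moving toward the vial along an arc at a safe height.

Request:
{"name": "move_arm", "arguments": {"commands": [[[0.6,1,0],1,0],[[0.6,1,0],1,0],[[0.6,1,0],1,0],[[0.6,1,0],1,0],[[0.6,1,0],1,0],[[0.6,1,0],1,0],[[0.6,1,0],1,0],[[0.6,1,0],1,0],[[0.6,1,0],1,0],[[0.6,1,0],1,0],[[0.6,1,0],1,0],[[0.6,1,0],1,0],[[0.6,1,0],1,0],[[0.6,1,0],1,0],[[0.6,1,0],1,0],[[0.6,1,0],1,0],[[0.4,1,0],0,0],[[0.3,1,0],0,0],[[0,1,0],0,0],[[0,1,0],0,0]]}}

```text
t: 2.77
eef_pos: [454.0, -6.4, 404.8]
tcp_rot: [3.141, 0.0, 1.514]
ft_force: [1.2, -0.6, -0.1]
opening: 0.5
grip_force: 0.0
```

Request:
{"name": "move_arm", "arguments": {"commands": [[[0,0.9,-0.3],0,0],[[0,0.9,-0.3],0,0],[[0,0.9,-0.3],0,0],[[0,0.9,-0.3],0,0],[[0,0.9,-0.3],0,0],[[0,0.9,-0.3],0,0],[[0,0.9,-0.3],0,0],[[0,0.9,-0.3],0,0],[[0,0,0],0,0]]}}

```text
t: 3.52
eef_pos: [453.5, 211.1, 331.4]
tcp_rot: [-3.141, -0.0, 1.516]
ft_force: [0.4, -1.5, 0.1]
opening: 0.498
grip_force: 0.0
```

Run:
```python
from h import *
np.set_printoptions(precision=1,suppress=True)
W=read_camera('wrist');T=read_camera('top')
save(cv2.resize(W['image'],(800,600)),'w1.png')
s=env.state();print(s['eef_pos'],s['tcp_rot'],ray(W,[256,192]))
for n in ['sample_mid','other_vial_mid']:
  for d in cut_out(n,W)[:2]:
    ys,xs=np.nonzero(d['region']); print(n,d['at'],d['confidence'],onz(W,d['at'],28.5),xs.min(),xs.max(),ys.min(),ys.max())
for P in ([450,287,57],[450,287,0]): print(proj(W,P))
# top-view cap
im=T['image'].astype(int)[215:245,120:150]; m=im.min(2)>145; print(m.sum())
```

```text
[453.6 208.6 332.5] [-3.1  0.   1.5] (array([456.9, 279.6, 311.3]), array([-0. , -0.3, -1. ]))
sample_mid [255.9, 109.8] 0.95 [454.4 283.1  28.5] 240 268 94 124
sample_mid [435.2, 372.7] 0.7 [655.3 -36.6  28.5] 419 446 362 383
other_vial_mid [269.7, 191.3] 0.89 [463.8 203.3  28.5] 253 279 174 211
[[250.1 104.9]]
[[251.7 106.5]]
0
```

View pics/w1.png

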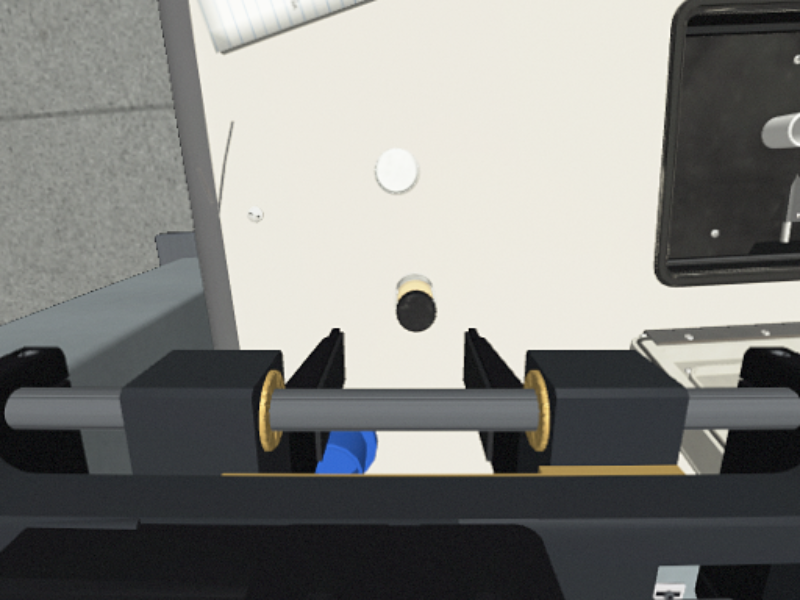

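The wrist view shows the white cap at (397,170) almost straight below the camera, which puts the vial at about (453.5, 283.5). The black cap is at (416,310). Descending with the fingers closing along x.

Request:
{"name": "move_arm", "arguments": {"commands": [[[0,0.8,0],0,0],[[0,0.8,0],0,0],[[0,0.9,0],0,0],[[0,0,-1],0,0],[[0,0,-1],0,0],[[0,0,-1],0,0],[[0,0,-0.6],0,0],[[0,0,-0.4],0,0],[[0,0,-0.05],0,0],[[0,0,0],0,0],[[0,0,0],0,-1],[[0,0,0],0,-1],[[0,0,0],0,-1],[[0,0,0],0,-1],[[0,0,0],0,-1],[[0,0,0],0,-1],[[0,0,0],0,-1],[[0,0,0],0,-1]]}}

```text
t: 5.22
eef_pos: [453.9, 283.1, 212.0]
tcp_rot: [3.14, -0.001, 1.514]
ft_force: [-0.8, -1.5, 6.4]
opening: 0.277
grip_force: 30.0
```

The opening of about 26 mm matches the 27 mm glass, so the vial is gripped. I'll lift it, carry it in front of the well, and stop over the track to look.

Request:
{"name": "move_arm", "arguments": {"commands": [[[0,0,1],0,-1],[[0,0,1],0,-1],[[0,0,1],0,-1],[[0,-1,0.3],0,-1],[[0,-1,0.3],0,-1],[[0,-1,0.3],0,-1],[[0,-1,0.3],0,-1],[[0,-1,0.3],0,-1],[[0,-1,0.3],0,-1],[[0,-1,0.3],0,-1],[[0,-1,0.3],0,-1],[[0,-1,0.3],0,-1],[[0.6,-1,0.3],0,-1],[[0.6,-1,0.3],0,-1],[[0.6,-1,0.3],0,-1],[[0.6,-1,0],0,-1],[[0.6,-1,0],0,-1],[[0.6,-1,0],0,-1],[[0,0,0],0,-1],[[0,0,0],0,-1]]}}

```text
t: 6.88
eef_pos: [562.0, -168.2, 408.7]
tcp_rot: [-3.141, -0.0, 1.512]
ft_force: [0.9, 1.2, -1.0]
opening: 0.28
grip_force: 30.0
```

Run:
```python
from h import *
import pickle
np.set_printoptions(precision=1,suppress=True)
W=read_camera('wrist'); T=read_camera('top'); pickle.dump((W,T),open('w2.pkl','wb'))
save(cv2.resize(W['image'],(800,600)),'w2.png')
s=env.state();print(s['eef_pos'],s['tcp_rot'],s['grip_force'],ray(W,[256,192]))
for n,z in [('carrier',22),('socket',38),('stop_pin',12),('sample_mid',0)]:
  for p in (W,T):
   for d in cut_out(n,p)[:2]:
    ys,xs=np.nonzero(d['region']); print(n,d['at'],d['confidence'],onz(p,d['at'],z),xs.min(),xs.max(),ys.min(),ys.max())
```

```text
[ 561.4 -166.5  409.1] [-3.1 -0.   1.5] 29.999860525131226 (array([565.8, -99.8, 388.6]), array([-0. , -0.3, -1. ]))
carrier [221.1, 81.4] 0.87 [523.3 -59.9  22. ] 202 238 65 98
carrier [252.3, 169.6] 0.25 [623.7 -60.6  22. ] 235 327 133 235
socket [219.4, 82.1] 0.69 [523.1 -62.3  38. ] 202 238 64 99
socket [204.2, 242.7] 0.51 [410.9  84.   38. ] 200 212 239 246
stop_pin [318.3, 202.6] 0.78 [ 639.4 -221.1   12. ] 315 326 194 216
sample_mid [259.4, 224.7] 0.57 [ 557.8 -252.9    0. ] 236 281 197 249
sample_mid [249.0, 169.3] 0.24 [630.8 -50.6   0. ] 236 327 133 236
```

View pics/w2.png

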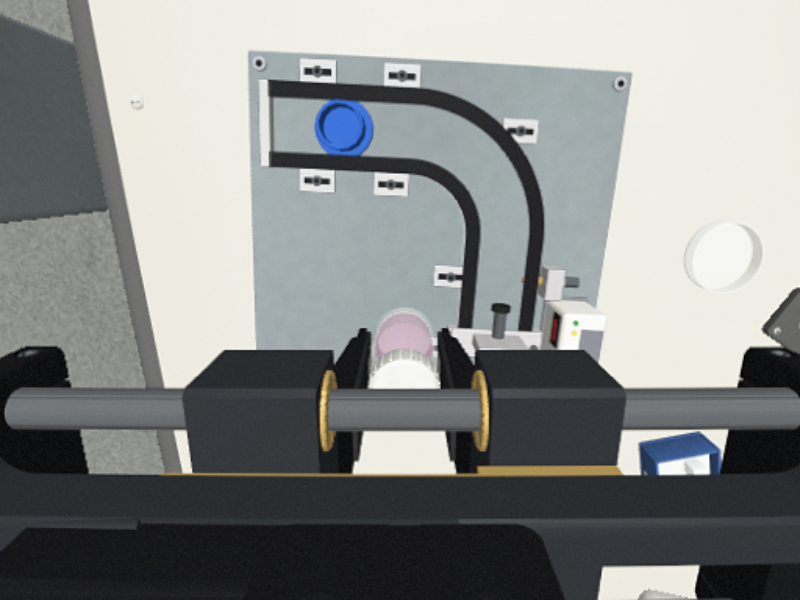

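The wrist view shows:
- the carrier in the lane at (343,127)
- the loading end at (264,122)
- rail lips bending between about (420,90) and (540,210)
- the plunger in the far wall, tip about (527,281)
- the bracket and reader head at (500,310) to (575,330)
- the held vial at (403,350)

Run:
```python
from h import *
import pickle
np.set_printoptions(precision=1,suppress=True)
W,T=pickle.load(open('w2.pkl','rb')); s=.64
f=lambda u,v,z:onz(W,[u*s,v*s],z)[:2]
A=f(249,51,6);B=f(632,72,6); print('corners',A,B,np.linalg.norm(B-A))
ex=(B-A)/np.linalg.norm(B-A); ey=np.array([-ex[1],ex[0]]); O=(A+B)/2-135*ey
print('yaw',np.arctan2(ex[1],ex[0]),'O',O)
tr=lambda q:np.array([(q-O)@ex,(q-O)@ey])
wd=lambda x,y:O+x*ex+y*ey
im=W['image'].astype(int); hsv=cv2.cvtColor(W['image'],cv2.COLOR_RGB2HSV)
m=(im[...,2]>im[...,0]+60); m[:50]=0;m[110:]=0;m[:,:190]=0;m[:,250:]=0
ys,xs=np.nonzero(m); (c,r)=cv2.minEnclosingCircle(np.stack([xs,ys],1).astype(np.float32)); c=np.array(c)
print('flange px',c,r,'world@14',onz(W,c,14)[:2],'track',tr(onz(W,c,14)[:2]), 'rad mm', r/W['fx']*(388.6-14))
# hough for inner circle: brightness crop
crop=cv2.resize(W['image'][60:104,196:244],None,fx=12,fy=12,interpolation=cv2.INTER_CUBIC); save(crop,'c2.png')
for n,u,v,z in [('endwall in',270,122,14),('plunger tip',527,281,12),('plunger body',552,282,12),('reader front',545,305,55),
  ('bracket edge',455,328,30)]: print(n,tr(f(u,v,z)))
# dark lip profile along rows (last straight) and columns
g=im.sum(2)/3
for v in (150,160,170,180,190):
  xs=np.nonzero(g[v,280:360]<70)[0]+280
  sp=np.split(xs,np.nonzero(np.diff(xs)>1)[0]+1); print('row',v,[(tr(onz(W,[q[0]-.5,v],18.5)[:2]),tr(onz(W,[q[-1]+.5,v],18.5)[:2])) for q in sp if len(q)>3])
for u in (180,190,245,255):
  ys=np.nonzero(g[40:130,u]<70)[0]+40
  sp=np.split(ys,np.nonzero(np.diff(ys)>1)[0]+1); print('col',u,[(tr(onz(W,[u,q[0]-.5],18.5)[:2]),tr(onz(W,[u,q[-1]+.5],18.5)[:2])) for q in sp if len(q)>2])
```

```text
corners [452.    2.2] [747.7 -29.9] 297.4530956581943
yaw -0.10804519554174845 O [ 585.3 -148.1]
flange px [220.   81.5] 19.678768157958984 world@14 [521.  -59.1] track [-73.5  81.5] rad mm 25.29568815900953
endwall in [-131.1   82.9]
plunger tip [ 83.7 -34.1]
plunger body [105.1 -33.9]
reader front [ 87.3 -42.9]
bracket edge [ 23.4 -73. ]
row 150 [(array([26.8,  3.5]), array([38.2,  4. ])), (array([78.9,  6.1]), array([90.4,  6.7]))]
row 160 [(array([27.9, -9.3]), array([38.1, -8.8])), (array([79.1, -6.7]), array([90.7, -6.2]))]
row 170 [(array([ 27.6, -22.3]), array([ 38. , -21.8])), (array([ 79.3, -19.8]), array([ 89.7, -19.2]))]
row 180 [(array([ 27.4, -35.6]), array([ 37.8, -35.1])), (array([ 78.2, -33.1]), array([ 90. , -32.5]))]
row 190 [(array([ 27.2, -49.1]), array([ 37.7, -48.6])), (array([ 78.4, -46.6]), array([ 90.3, -46. ]))]
col 180 [(array([-120.8,  112.6]), array([-120.9,  101.5])), (array([-121.4,   60.4]), array([-121.6,   49.7]))]
col 190 [(array([-109. ,  113.1]), array([-109. ,  102.1])), (array([-109.2,   60.9]), array([-109.3,   50.3]))]
col 245 [(array([-44.1, 112.8]), array([-43.6, 101.7])), (array([-42.1,  60.5]), array([-41.6,  49.9])), (array([-41.3,  41.5]), array([-41.2,  37.9]))]
col 255 [(array([-32.2, 112.3]), array([-31.7, 101.2])), (array([-29.8,  60. ]), array([-29.3,  49.3])), (array([-29. ,  42.1]), array([-28.8,  38.5]))]
```

View pics/c2.png

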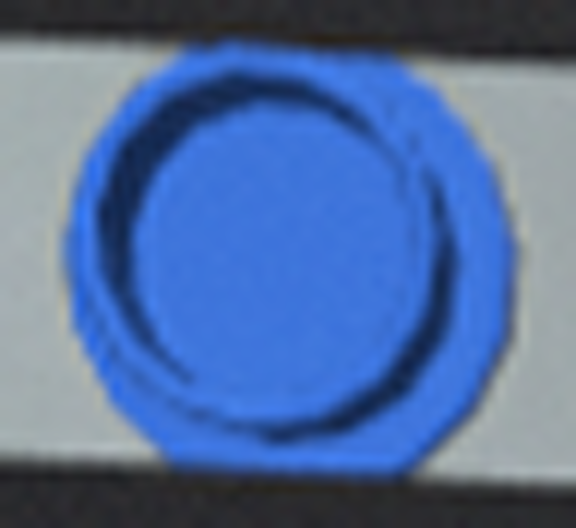

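Request:
{"name": "move_arm", "arguments": {"commands": [[[-0.3,0.3,-0.6],0,-1],[[-0.3,0.3,-0.6],0,-1],[[-0.4,0.3,-0.7],0,-1],[[-0.36,0.2,-0.6],0,-1],[[0,0,0],0,-1],[[0,0,0],0,-1],[[0,0,0],0,-1]]}}

```text
t: 7.97
eef_pos: [521.9, -134.4, 335.4]
tcp_rot: [3.14, 0.001, 1.514]
ft_force: [0.4, 0.7, -0.2]
opening: 0.276
grip_force: 30.0
```

Run:
```python
from h import *
import pickle
np.set_printoptions(precision=1,suppress=True)
W=read_camera('wrist'); pickle.dump(W,open('w3.pkl','wb'))
s=env.state();print(s['eef_pos'],s['tcp_rot'],s['t'])
for n in ('carrier','socket'):
  d=cut_out(n,W)
  if d:
    ys,xs=np.nonzero(d[0]['region']); print(n,d[0]['at'],xs.min(),xs.max(),ys.min(),ys.max())
im=W['image'].astype(int); m=(im[...,2]>im[...,0]+60).astype(np.uint8); 
c=np.array([521,-59.5]); 
for z,r in ((38,15),(38,17.5),(14,23)):
  P=proj(W,[[521+r*np.cos(t),-59.5+r*np.sin(t),z] for t in np.linspace(0,6.28,60)]); print(z,r,P.min(0),P.max(0),P.mean(0))
cr=W['image'][80:140,220:290]; big=cv2.resize(cr,None,fx=10,fy=10,interpolation=cv2.INTER_CUBIC)
for z,r,col in ((38,15,(255,255,0)),(38,17.5,(255,0,0)),(14,23,(0,255,0))):
  P=proj(W,[[521+r*np.cos(t),-59.5+r*np.sin(t),z] for t in np.linspace(0,6.28,60)])
  cv2.polylines(big,[((P-[220,80]+.5)*10).astype(np.int32)],True,col,1)
save(big[:600],'c3.png')
```

```text
[ 521.9 -134.4  335.5] [3.1 0.  1.5] 8.0167
carrier [252.6, 107.3] 230 275 85 127
socket [252.5, 104.8] 230 275 86 127
38 15 [236.2  89.2] [268.9 123. ] [252.8 106.2]
38 17.5 [233.5  86.3] [271.6 125.8] [252.9 106.2]
14 23 [229.9  82.6] [276.  130.3] [253.4 106.7]
```

View pics/c3.png

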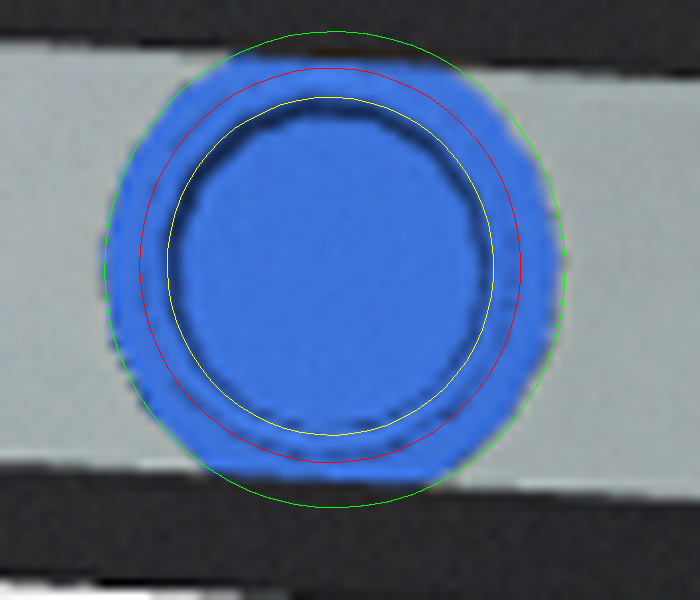

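The overlay matches closely: the predicted hole and rim circles sit on the image at about (330,266), within 0.3 mm. So the carrier axis is at (520.8, -59.4). Hovering over the socket.

Request:
{"name": "move_arm", "arguments": {"commands": [[[-0.04,0.8,0],0,-1],[[0,0.8,0],0,-1],[[0,0.7,-0.4],0,-1],[[0,0.19,-0.8],0,-1],[[0,0,-0.8],0,-1],[[0,0,-0.6],0,-1],[[0,0,0],0,-1],[[0,0,0],0,-1],[[0,0,0],0,-1]]}}

```text
t: 8.87
eef_pos: [520.3, -59.6, 257.4]
tcp_rot: [3.14, 0.0, 1.514]
ft_force: [-0.3, -0.7, -0.4]
opening: 0.275
grip_force: 30.0
```

Request:
{"name": "move_arm", "arguments": {"commands": [[[0.015,0,-0.1],0,-1],[[0,0,-0.1],0,-1],[[0,0,-0.1],0,-1],[[0,0,-0.1],0,-1],[[0,0,-0.1],0,-1],[[0,0,0],0,-1],[[0,0,0],0,-1]]}}

```text
t: 9.45
eef_pos: [520.3, -59.3, 241.0]
tcp_rot: [-3.141, -0.0, 1.514]
ft_force: [0.5, 0.5, 0.4]
opening: 0.276
grip_force: 30.0
```

Request:
{"name": "move_arm", "arguments": {"commands": [[[0,0,-0.07],0,-1],[[0,0,-0.07],0,-1],[[0,0,-0.07],0,-1],[[0,0,-0.06],0,-1],[[0,0,0],0,-1],[[0,0,0],0,-1]]}}

```text
t: 9.95
eef_pos: [520.3, -59.3, 233.0]
tcp_rot: [-3.141, -0.0, 1.514]
ft_force: [-0.4, 0.2, 0.4]
opening: 0.277
grip_force: 30.0
```

Request:
{"name": "move_arm", "arguments": {"commands": [[[0,0,0],0,0],[[0,0,0],0,0],[[0,0,0],0,0],[[0,0,0],0,0],[[0,0,0.3],0,0],[[0,0,0.7],0,0],[[0,0,0.9],0,0],[[0,0,0.9],0,0],[[-0.4,0.05,0],-0.7,0],[[-0.5,0.05,0],0,-1],[[-0.35,0.04,0],0,-1],[[0,0,0],0,-1],[[0,0,0],0,-1]]}}

```text
t: 11.03
eef_pos: [482.8, -55.1, 317.5]
tcp_rot: [3.141, 0.0, 1.458]
ft_force: [0.4, -0.3, -0.5]
opening: 0.28
grip_force: 0.0
```

Run:
```python
from h import *
np.set_printoptions(precision=1,suppress=True)
T=read_camera('top');S=read_camera('side')
s=env.state();print(s['eef_pos'],s['tcp_rot'],s['opening'],s['t'])
for P in ([520.8,-59.4,48.5],[520.8,-59.4,6]): print(proj(T,P),proj(S,P))
print([ (d['at'],d['confidence']) for p in (T,S) for d in search_frame('sample_mid',p)[:2]])
a=cv2.resize(S['image'][165:235,205:295],(540,420),interpolation=cv2.INTER_CUBIC)
save(a,'c4.png')
```

```text
[483.4 -55.2 317.2] [3.1 0.  1.5] 0.19414568762257217 11.1333
[[253.1 202. ]] [[253.9 200.5]]
[[253.3 204.7]] [[253.7 213.6]]
[([255.2, 199.2], 0.58)]
```

View pics/c4.png

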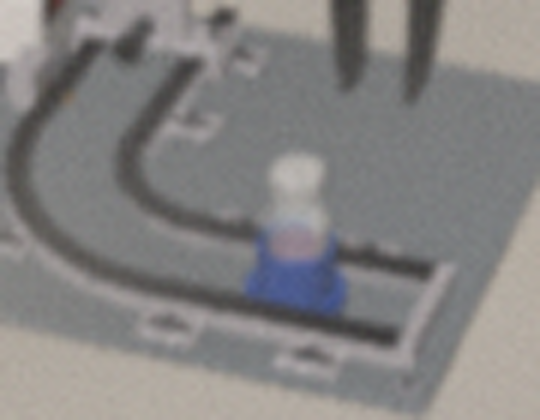

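The crop shows the vial upright in the socket at (297,215), with the fingers clear. Lowering behind the carrier with the fingers closed and starting to push.

Request:
{"name": "move_arm", "arguments": {"commands": [[[0,0,-0.9],0,-1],[[0,0,-0.9],0,-1],[[0,0,-0.9],0,-1],[[0,0,-0.6],0,-1],[[0,0,-0.18],0,-1],[[0,0,0],0,-1],[[0.12,-0.014,0],0,-1],[[0.12,-0.014,0],0,-1],[[0.12,-0.014,0],0,-1],[[0.12,-0.014,0],0,-1],[[0.12,-0.014,0],0,-1],[[0.12,-0.014,0],0,-1],[[0.12,-0.014,0],0,-1],[[0.12,-0.014,0],0,-1],[[0.12,-0.014,0],0,-1],[[0.12,-0.014,0],0,-1],[[0,0,0],0,-1]]}}

```text
t: 12.65
eef_pos: [519.4, -59.4, 212.8]
tcp_rot: [3.141, 0.0, 1.458]
ft_force: [-0.1, 0.2, -0.2]
opening: 0.003
grip_force: 0.0
```

Run:
```python
from h import *
np.set_printoptions(precision=1,suppress=True)
T=read_camera('top');W=read_camera('wrist')
s=env.state();print(s['eef_pos'],s['tcp_rot'],s['ft_force'],s['t'])
for n,z in (('carrier',22),('sample_mid',48)):
  for p in (T,W): print(n,[(np.array(d['at']),d['confidence'],onz(p,d['at'],z)) for d in search_frame(n,p)[:2]])
save(np.vstack([cv2.resize(T['image'][125:245,225:345],(384,384),interpolation=cv2.INTER_CUBIC),W['image'][:210,64:448]]),'c5.png')
ex=np.array([.9937,-.1118]);ey=np.array([.1118,.9937]);d=29.5;B=np.array([520.8,-59.4])+52.5*ex-80*ey
for f in np.arange(0,1.58,.16).tolist()+[1.5708]:
  P=B+(80*np.sin(f)-d*np.cos(f))*ex+(80*np.cos(f)+d*np.sin(f))*ey; print(round(f,2),P,round(1.459-f,3))
```

```text
[518.8 -59.3 212.7] [-3.1 -0.   1.5] [ 0.1 -0.  -0.1] 12.75
carrier []
carrier [(array([35., 29.]), 0.91, array([411.6,  67.2,  22. ])), (array([298.2, 205.4]), 0.86, array([544.6, -48.3,  22. ]))]
sample_mid []
sample_mid [(array([305.9, 221.7]), 0.59, array([545.2, -49.1,  48. ]))]
0.0 [543.7 -62. ] 1.459
0.16 [557.1 -59.8] 1.299
0.32 [570.7 -59.8] 1.139
0.48 [584.2 -61.9] 0.979
0.64 [597.1 -66.2] 0.819
0.8 [609.2 -72.5] 0.659
0.96 [620.2 -80.6] 0.499
1.12 [629.7 -90.4] 0.339
1.28 [ 637.5 -101.5] 0.179
1.44 [ 643.5 -113.8] 0.019
1.57 [ 646.8 -124.4] -0.112
```

View pics/c5.png

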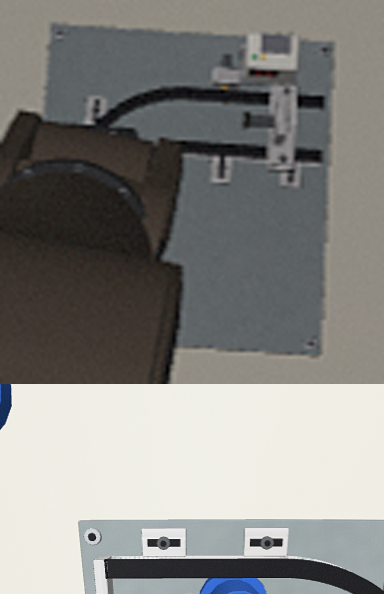

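The top crop shows the arm covering the carrier, and the bay bracket bridging the lane at (283,125) with the stop pin pointing back at (255,120). The wrist crop shows the blue carrier at (232,590), moved along the lane ahead of the fingers. Continuing into the bend, turning the tool with it.

Request:
{"name": "move_arm", "arguments": {"commands": [[[0.14,-0.015,0],0,-1],[[0.14,-0.015,0],0,-1],[[0.14,-0.015,0],0,-1],[[0.14,-0.015,0],0,-1],[[0.14,-0.015,0],0,-1],[[0.14,-0.015,0],0,-1],[[0.112,0.018,0],-0.5,-1],[[0.112,0.018,0],-0.5,-1],[[0.112,0.018,0],-0.5,-1],[[0.112,0.018,0],-0.5,-1],[[0.113,0,0],-0.5,-1],[[0.113,0,0],-0.5,-1],[[0.113,0,0],-0.5,-1],[[0.113,0,0],-0.5,-1],[[0.112,-0.018,0],-0.5,-1],[[0.112,-0.018,0],-0.5,-1],[[0.112,-0.018,0],-0.5,-1],[[0.112,-0.018,0],-0.5,-1]]}}

```text
t: 14.45
eef_pos: [584.8, -62.0, 212.7]
tcp_rot: [3.142, 0.0, 0.976]
ft_force: [0.4, 0.1, 0.4]
opening: 0.005
grip_force: 0.1
```

Request:
{"name": "move_arm", "arguments": {"commands": [[[0.105,-0.036,0],-0.5,-1],[[0.105,-0.036,0],-0.5,-1],[[0.105,-0.036,0],-0.5,-1],[[0.105,-0.036,0],-0.5,-1],[[0.1,-0.053,0],-0.5,-1],[[0.1,-0.053,0],-0.5,-1],[[0.1,-0.053,0],-0.5,-1],[[0.1,-0.053,0],-0.5,-1],[[0.092,-0.068,0],-0.5,-1],[[0.092,-0.068,0],-0.5,-1],[[0.092,-0.068,0],-0.5,-1],[[0.092,-0.068,0],-0.5,-1],[[0.079,-0.082,0],-0.5,-1],[[0.079,-0.082,0],-0.5,-1],[[0.079,-0.082,0],-0.5,-1],[[0.079,-0.082,0],-0.5,-1],[[0,0,0],0,-1]]}}

```text
t: 15.87
eef_pos: [630.0, -91.0, 212.7]
tcp_rot: [3.141, -0.0, 0.336]
ft_force: [0.1, -0.4, -0.2]
opening: 0.002
grip_force: 0.0
```

Run:
```python
from h import *
np.set_printoptions(precision=1,suppress=True)
T=read_camera('top');S=read_camera('side')
s=env.state();print(s['eef_pos'],s['tcp_rot'],s['ft_force'],s['t'])
a=[]
for n in ('carrier','sample_mid'):
  for p in (T,S): print(n,[(np.array(d['at']),round(d['confidence'],2)) for d in search_frame(n,p)[:3]])
ex=np.array([.9937,-.1118]);ey=np.array([.1118,.9937]);B=np.array([520.8,-59.4])+52.5*ex-80*ey
f=1.12;C=B+80*(np.sin(f)*ex+np.cos(f)*ey); print('exp C',C)
for p in (T,S):
  print(proj(p,[[*C,22],[*C,48]]))
# home estimates: bay from top: stop pin & bracket, plunger
H=np.array([520.8,-59.4])+132.5*ex
for y in (-125,-126,): print('home est',H+y*ey,'P',H+(y+29.5)*ey)
```

```text
[629.6 -90.7 212.6] [3.1 0.  0.3] [ 0.2 -0.3  0.7] 15.9667
carrier [(array([203.5, 253.9]), 0.84), (array([305.7, 186.8]), 0.65)]
carrier [(array([292.2, 253.4]), 0.91), (array([217.6, 196.5]), 0.44)]
sample_mid []
sample_mid []
exp C [ 639.5 -118.2]
[[271.4 163.7]
 [271.7 161.4]]
[[217.  190.8]
 [216.7 183. ]]
home est [ 638.5 -198.4] P [ 641.8 -169.1]
home est [ 638.4 -199.4] P [ 641.7 -170.1]
```

Request:
{"name": "move_arm", "arguments": {"commands": [[[0.065,-0.093,0],-0.5,-1],[[0.065,-0.093,0],-0.5,-1],[[0.065,-0.093,0],-0.5,-1],[[0.065,-0.093,0],-0.5,-1],[[0.05,-0.103,0],-0.5,-1],[[0.05,-0.103,0],-0.5,-1],[[0.05,-0.103,0],-0.5,-1],[[0.05,-0.103,0],-0.5,-1],[[0.037,-0.115,0],-0.55,-1],[[0.037,-0.115,0],-0.55,-1],[[0.037,-0.115,0],-0.55,-1],[[-0.011,-0.1,0],0,-1],[[-0.011,-0.1,0],0,-1],[[-0.011,-0.1,0],0,-1],[[-0.011,-0.1,0],0,-1],[[0,0,0],0,-1]]}}

```text
t: 17.5
eef_pos: [645.2, -137.1, 212.8]
tcp_rot: [3.141, -0.0, -0.114]
ft_force: [-0.3, 0.3, -0.3]
opening: 0.005
grip_force: 0.0
```

Run:
```python
from h import *
np.set_printoptions(precision=1,suppress=True)
T=read_camera('top');S=read_camera('side');W=read_camera('wrist')
s=env.state();print(s['eef_pos'],s['tcp_rot'],s['ft_force'],s['t'])
for n,z in (('carrier',22),('sample_mid',48),('stop_pin',12)):
  for k,p in (('T',T),('S',S),('W',W)): print(n,k,[(np.array(d['at']),round(d['confidence'],2),onz(p,d['at'],z)[:2]) for d in search_frame(n,p)[:3]])
C=s['eef_pos'][:2]+29.5*np.array([-.1118,-.9937]); print('exp',C,proj(T,[[*C,22],[*C,48]]),proj(S,[[*C,22],[*C,48]]),proj(W,[[*C,22],[*C,48]]))
w=W['image'];a=cv2.resize(T['image'][135:215,265:345],(400,400),interpolation=cv2.INTER_CUBIC);b=cv2.resize(S['image'][150:230,180:260],(400,400),interpolation=cv2.INTER_CUBIC)
save(np.vstack([np.hstack([a,b]),cv2.resize(w,(800,600))[100:300]]),'c6.png')
```

```text
[ 645.3 -136.6  212.8] [ 3.1  0.  -0.1] [ 0.5 -0.1  0.8] 17.65
carrier T [(array([211.9, 249.1]), 0.72, array([393.4,  64. ]))]
carrier S [(array([222.2, 182.3]), 0.61, array([ 637.2, -163.9])), (array([255.2, 279.2]), 0.59, array([459.5, 198.8]))]
carrier W [(array([294.6, 203.4]), 0.65, array([ 657.7, -161.1]))]
sample_mid T []
sample_mid S []
sample_mid W [(array([304.4, 217.2]), 0.6, array([ 658.1, -163.1]))]
stop_pin T []
stop_pin S []
stop_pin W [(array([389.2, 228.1]), 0.98, array([ 630. , -223.4]))]
exp [ 642.  -165.9] [[287.4 162.3]
 [287.9 159.9]] [[220.8 181.7]
 [220.6 174. ]] [[304.3 226.4]
 [311.7 244.6]]
```

Request:
{"name": "move_arm", "arguments": {"commands": [[[-0.006,-0.05,0],0,-1],[[-0.006,-0.05,0],0,-1],[[-0.006,-0.05,0],0,-1],[[-0.006,-0.05,0],0,-1],[[-0.006,-0.05,0],0,-1],[[-0.006,-0.05,0],0,-1],[[-0.006,-0.05,0],0,-1]]}}

```text
t: 18.68
eef_pos: [644.1, -147.2, 212.8]
tcp_rot: [3.141, 0.0, -0.114]
ft_force: [-0.2, -0.2, -0.8]
opening: 0.007
grip_force: 0.1
```

Request:
{"name": "move_arm", "arguments": {"commands": [[[-0.003,-0.03,0],0,-1],[[-0.003,-0.03,0],0,-1],[[-0.003,-0.03,0],0,-1],[[-0.003,-0.03,0],0,-1]]}}

```text
t: 19.02
eef_pos: [643.7, -150.7, 212.7]
tcp_rot: [3.142, 0.0, -0.114]
ft_force: [0.1, 0.5, 0.3]
opening: 0.006
grip_force: 0.1
```

Request:
{"name": "move_arm", "arguments": {"commands": [[[-0.003,-0.03,0],0,-1],[[-0.003,-0.03,0],0,-1],[[-0.003,-0.03,0],0,-1],[[-0.003,-0.03,0],0,-1]]}}

```text
t: 19.35
eef_pos: [643.3, -154.2, 212.8]
tcp_rot: [-3.141, 0.0, -0.114]
ft_force: [0.3, 2.3, 1.9]
opening: 0.002
grip_force: 1.6
```

Request:
{"name": "move_arm", "arguments": {"commands": [[[-0.002,-0.025,0],0,-1],[[-0.002,-0.025,0],0,-1],[[-0.002,-0.025,0],0,-1]]}}

```text
t: 19.6
eef_pos: [643.2, -156.1, 213.0]
tcp_rot: [-3.141, -0.0, -0.114]
ft_force: [-0.1, 6.9, 4.4]
opening: -0.001
grip_force: 3.6
```

Request:
{"name": "move_arm", "arguments": {"commands": [[[-0.002,-0.025,0],0,-1],[[-0.002,-0.025,0],0,-1],[[-0.002,-0.025,0],0,-1]]}}

```text
t: 19.85
eef_pos: [643.1, -158.2, 213.1]
tcp_rot: [-3.141, -0.0, -0.114]
ft_force: [-0.5, 6.3, 3.3]
opening: 0.005
grip_force: 3.4
```

Request:
{"name": "move_arm", "arguments": {"commands": [[[-0.002,-0.025,0],0,-1],[[-0.002,-0.025,0],0,-1],[[-0.002,-0.025,0],0,-1]]}}

```text
t: 20.1
eef_pos: [643.0, -160.5, 213.1]
tcp_rot: [-3.141, -0.0, -0.114]
ft_force: [-0.1, 5.5, 3.4]
opening: 0.008
grip_force: 2.9
```

Request:
{"name": "move_arm", "arguments": {"commands": [[[-0.002,-0.025,0],0,-1],[[-0.002,-0.025,0],0,-1],[[-0.002,-0.025,0],0,-1]]}}

```text
t: 20.35
eef_pos: [642.7, -162.9, 213.0]
tcp_rot: [-3.141, -0.0, -0.114]
ft_force: [-0.3, 4.6, 3.4]
opening: 0.005
grip_force: 2.5
```

Request:
{"name": "move_arm", "arguments": {"commands": [[[-0.002,-0.025,0],0,-1],[[-0.002,-0.025,0],0,-1],[[-0.002,-0.025,0],0,-1]]}}

```text
t: 20.6
eef_pos: [642.5, -165.5, 212.8]
tcp_rot: [3.142, -0.0, -0.114]
ft_force: [0.9, 3.8, 3.1]
opening: 0.008
grip_force: 2.1
```

Request:
{"name": "move_arm", "arguments": {"commands": [[[-0.002,-0.025,0],0,-1],[[-0.002,-0.025,0],0,-1],[[-0.002,-0.025,0],0,-1]]}}

```text
t: 20.85
eef_pos: [642.2, -167.9, 212.7]
tcp_rot: [3.141, 0.0, -0.114]
ft_force: [-0.2, 3.4, 1.2]
opening: 0.005
grip_force: 1.8
```

Request:
{"name": "move_arm", "arguments": {"commands": [[[-0.002,-0.025,0],0,-1],[[-0.002,-0.025,0],0,-1],[[-0.002,-0.025,0],0,-1]]}}

```text
t: 21.1
eef_pos: [642.0, -170.1, 212.7]
tcp_rot: [3.141, 0.0, -0.114]
ft_force: [-0.4, 3.4, 0.1]
opening: 0.006
grip_force: 1.4
```

Request:
{"name": "move_arm", "arguments": {"commands": [[[-0.002,-0.025,0],0,-1],[[-0.002,-0.025,0],0,-1]]}}

```text
t: 21.27
eef_pos: [641.9, -171.6, 212.7]
tcp_rot: [3.141, 0.0, -0.114]
ft_force: [-0.2, 3.1, 0.7]
opening: 0.005
grip_force: 1.1
```

Request:
{"name": "move_arm", "arguments": {"commands": [[[-0.002,-0.025,0],0,-1],[[-0.002,-0.025,0],0,-1]]}}

```text
t: 21.43
eef_pos: [641.8, -173.2, 212.6]
tcp_rot: [3.141, 0.0, -0.114]
ft_force: [-0.1, 2.3, -0.5]
opening: 0.003
grip_force: 0.8
```

Request:
{"name": "move_arm", "arguments": {"commands": [[[-0.002,-0.025,0],0,-1],[[-0.002,-0.025,0],0,-1]]}}

```text
t: 21.6
eef_pos: [641.7, -174.6, 212.7]
tcp_rot: [3.142, 0.0, -0.114]
ft_force: [-0.3, 1.7, 0.2]
opening: 0.003
grip_force: 0.9
```

Request:
{"name": "move_arm", "arguments": {"commands": [[[-0.002,-0.025,0],0,-1],[[-0.002,-0.025,0],0,-1]]}}

```text
t: 21.77
eef_pos: [641.6, -176.1, 212.7]
tcp_rot: [3.142, 0.0, -0.114]
ft_force: [0.1, 3.3, 0.2]
opening: 0.002
grip_force: 1.9
```

Run:
```python
from h import *
np.set_printoptions(precision=2,suppress=True)
T=read_camera('top');S=read_camera('side');W=read_camera('wrist')
s=env.state();print(s['eef_pos'],s['ft_force'],s['grip_force'],s['t'])
for n,z in (('carrier',22),('sample_mid',48),('stop_pin',12)):
  for k,p in (('S',S),('W',W)): print(n,k,[(np.array(d['at']),round(d['confidence'],2),onz(p,d['at'],z)[:2]) for d in search_frame(n,p)[:3]])
```

```text
[ 641.59 -175.98  212.72] [-0.68  2.43 -0.37] 1.045978852084346 21.9167
carrier S [(array([290.5, 255.2]), 0.93, array([396.45, 101.42])), (array([231.1, 177.8]), 0.58, array([ 618.62, -193.42]))]
carrier W [(array([294.3, 207.4]), 0.84, array([ 651.48, -199.98])), (array([303.6, 219.2]), 0.39, array([ 643.13, -205.09]))]
sample_mid S []
sample_mid W [(array([302.8, 218.9]), 0.8, array([ 653.53, -201.53]))]
stop_pin S [(array([229.8, 174.1]), 0.37, array([ 631.88, -227.78]))]
stop_pin W [(array([346.9, 227. ]), 0.88, array([ 630.41, -234.5 ]))]
```

Request:
{"name": "move_arm", "arguments": {"commands": [[[-0.002,-0.025,0],0,-1],[[-0.001,-0.015,0],0,-1]]}}

```text
t: 22.38
eef_pos: [641.5, -176.5, 212.7]
tcp_rot: [-3.14, 0.001, -0.114]
ft_force: [0.9, 10.5, 0.6]
opening: 0.005
grip_force: 5.2
```

Request:
{"name": "move_arm", "arguments": {"commands": [[[0,0,0],0,-1],[[0,0,0],0,-1]]}}

```text
t: 22.55
eef_pos: [641.5, -176.4, 212.7]
tcp_rot: [-3.141, 0.001, -0.114]
ft_force: [0.7, 8.1, -1.1]
opening: 0.005
grip_force: 4.0
```

The steep rise means the hard end has been reached, so the carrier is past the plunger. Backing off gently.

Request:
{"name": "move_arm", "arguments": {"commands": [[[0.002,0.025,0],0,-1],[[0.002,0.025,0],0,-1],[[0.003,0.03,0],0,-1],[[0.003,0.03,0],0,-1],[[0.003,0.03,0],0,-1],[[0.003,0.03,0],0,-1],[[0.003,0.03,0],0,-1],[[0.006,0.06,0],0,-1],[[0.01,0.1,0],0,-1],[[0.03,0.3,0],0,-1],[[0.03,0.3,0],0,-1],[[0,0,0],0,-1]]}}

```text
t: 23.55
eef_pos: [644.5, -146.4, 212.7]
tcp_rot: [-3.141, 0.0, -0.113]
ft_force: [-0.4, 0.2, 0.9]
opening: 0.003
grip_force: 0.0
```

Request:
{"name": "move_arm", "arguments": {"commands": [[[0,0.3,0.5],0,-1],[[0,0.3,0.9],0,-1],[[0,0,1],0,-1],[[0,0,1],0,-1],[[0,-0.2,1],0,-1],[[0,-0.5,0.5],0,-1],[[0,-0.9,0],0,-1],[[0,-0.9,0],0,-1],[[0,-0.9,0],0,-1],[[0,-0.3,0],0,-1],[[0,0,0],0,-1],[[0,0,0],0,-1]]}}

```text
t: 24.55
eef_pos: [644.2, -240.8, 360.2]
tcp_rot: [-3.141, -0.0, -0.115]
ft_force: [-0.7, 0.2, 0.6]
opening: 0.004
grip_force: 0.0
```

Request:
{"name": "move_arm", "arguments": {"commands": [[[-0.9,0.3,0],0,-1],[[-0.9,0.3,0],0,-1],[[-0.9,0.2,0],0,-1],[[-0.1,0,0],0,-1],[[0,0,0],0,-1],[[0,0,0],0,-1]]}}

```text
t: 25.05
eef_pos: [561.0, -216.5, 360.4]
tcp_rot: [3.141, -0.001, -0.113]
ft_force: [-0.0, 0.5, 0.7]
opening: 0.001
grip_force: 0.0
```

Run:
```python
from h import *
np.set_printoptions(precision=2,suppress=True)
S=read_camera('side');W=read_camera('wrist')
s=env.state();print(s['eef_pos'],s['ft_force'],s['grip_force'],s['t'])
for n,z in (('carrier',14),('sample_mid',77),('stop_pin',12)):
  for k,p in (('S',S),('W',W)): print(n,k,[(np.array(d['at']),round(d['confidence'],2),onz(p,d['at'],z)[:2]) for d in search_frame(n,p)[:3]])
h=np.array([638.5,-199.,0])
q=proj(W,[h+[0,0,14],h+[0,0,77]]);print(q)
c=q.mean(0).astype(int); y0=max(0,c[1]-75);x0=c[0]-100
a=cv2.resize(W['image'][y0:y0+150,x0:x0+200],(800,600),interpolation=cv2.INTER_CUBIC); print(x0,y0)
save(a,'c7.png')
```

```text
[ 561.27 -217.02  359.87] [-0.12  0.27  0.02] 0.0 25.15
carrier S [(array([290.9, 254.6]), 0.96, array([396.88,  89.94])), (array([222.6, 177.5]), 0.49, array([ 646.69, -201.25]))]
carrier W [(array([242.1, 114.9]), 0.56, array([ 630.08, -207.65]))]
sample_mid S []
sample_mid W [(array([228.8, 107.4]), 0.68, array([ 637.62, -200.31]))]
stop_pin S []
stop_pin W [(array([252.5, 104.9]), 0.64, array([ 639.28, -220.09]))]
[[233.19 107.89]
 [227.17 106.55]]
130 32
```

View pics/c7.png

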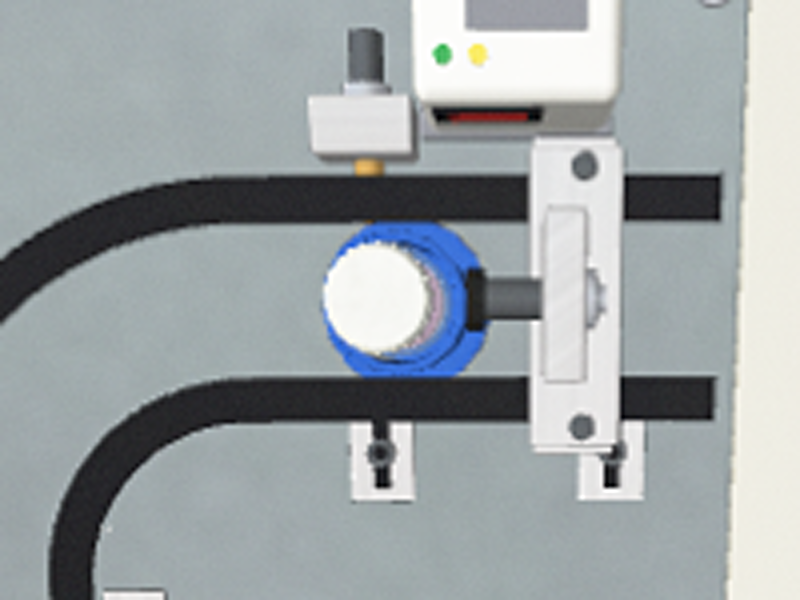

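The close-up shows the flange centred at about (407,300), roughly 10.3 mm past the plunger at (370,175). It rests against the rubber pad at (476,300), with the pin tail pushed out at (597,298). The white-capped vial is seated in the socket, so the carrier is snapped home and nothing is touching it.

```bash
python3 -c "
from cell import env
print(env.job_done())"
```

```text
the job is handed in; nothing more can be done
None
```

The white-capped vial is standing in the blue carrier, and the carrier is snapped home in the reading bay and held there on its own; I handed the job in at about 25 s. The highest push force I read was about 10.5 N, and no verdict came back after hand-in.

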